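# Put the packing station's tools back in their holders

## Robot

A 7-joint arm with a two-finger parallel gripper is mounted at the origin on a cart in front of the work surface, level with it; the furniture and walls round the work are solid. World frame = base frame: x ahead of the robot, y to its left, z up, the work surface at z = 0. Lengths are in mm, angles in rad, forces in N, time in s.
With the tool pointing down it reaches from about 400 to 875 mm from the base axis. Payload 4.4 kg.
Tool frame: the origin (TCP) lies midway between the tips of the shut fingers; the grasp point (between the pads) lies 19 mm behind it; z points along the fingers, y is the line along which they close (so a half turn about z gives the same grasp; the last joint's range is limited). The gripper opens to 85 mm and grips with 20 to 120 N. Pads are 22 mm wide; open, the fingers measure 114 mm over their backs; the gripper's body (76 mm by 85 mm) begins 54 mm behind the grasp point. The pads swing forward as they close: fully open they stand 13 mm farther back than shut.
Start: joints at [-1.205, 0.628, 0.038, 1.517, -0.027, 0.996, -0.02], TCP at [272.008, 590.364, 231.313] pointing down, gripper open.
Joint ranges: [-3.06, 3.06], [-0.37, 2.12], [-1.25, 1.32], [0.18, 2.47], [-1.1, 4.24], [0.23, 1.98], [-2.94, 2.94]. Speed limits (rad/s): [2.57, 2.57, 3.14, 3.14, 3.14, 3.14, 3.14].

## Interface

Orientations are given as [roll, pitch, yaw] about the fixed x, y, z axes, in that order (R = Rz(yaw) Ry(pitch) Rx(roll)).
In Python, from cell import telemetry, eyes, ctrl, finder gives the robot as it stands.
- The arm moves only by the tool move_arm, never from a script. Its argument "steps" is a list of rows, each a list of 7 numbers: the turn, a rotation vector about the world's x, y, z in degrees, then the shift along the world's x, y, z in m, then the finger opening in m, from 0 to 0.0854. A call has 1 to 5 rows; each row shifts and turns the commanded pose from where the row before left it; what a row does not reach is not made up. A row lasts 1/10 s, in which the tool goes at most 50 mm and 8.59 degrees, less where a joint would pass 70% of its speed; a pose out of reach is approached as far as the arm can. A call with a gripper value outside its range is refused whole. The fingers move at their own pace and stop on an object; the grip force is fixed at half the most. Time passes only in rows, so rows that do not move let the fingers close. It gives the time, the measured TCP pose, the force, the opening and the grip force at its end, in the units of the state.
- telemetry.read_state(): the state, without advancing time (a new reading comes with each control period).
- eyes.get_image(name): name is "scene" or "side" or "wrist"; returns (picture, depth): 384x512x3 uint8, blue, green, red; 384x512 float32, mm along the optical axis (not along the pixel's ray), 0 where there is no reading.
- eyes.calibration(name): a dict with "fx", "fy", "cx", "cy" (pixels), "distortion" ([k1, k2, p1, p2, k3] as OpenCV has them; the pictures are not rectified), "position" and "attitude" of the camera in the world. Camera axes: x right, y down, z forward; pixel columns grow to the right and rows downward; lengths in mm; the calibration is good to about 2 mm. A picture is of the moment at which its call begins: read the wrist's pose just before it. calibration takes no time and is no camera call; for the wrist camera it gives the pose at the moment of the call.
- ctrl.finish_job(): hands the job in; it is judged then, once.
Trained networks look in the newest picture that a camera, given by its name, has taken for a name from the list of things; names that differ only in an ending like _2 or _b are one class to them, and where a whole thing is asked for, a point or a joint stands for the part that bears it (a point fixed in the world has none). Each returns a list of dicts, best first, with "confidence" (0 to 1); they miss things now and then, are a little off and sometimes report something else, mostly with a low value. They report only what shows in the picture. A call takes as long as a camera call. They do not tell look-alikes from the thing itself.
- finder.boxes_of(camera, name): "location" ([x, y, z] in mm, in the coordinates of the camera as it stood for that picture, good to about 4 mm: the middle of the surface that is visible of it).
- finder.cut_out(camera, name): "mask" (384x512 bool, what is visible of it).
- finder.pinpoint(camera, name): "location" ([x, y, z] in mm, in the coordinates of the camera as it stood for that picture, good to about 4 mm: a listed point, or the origin of a listed thing).
The state is a dict: "clock": time; "qpos": joint angles; "qd": joint speeds; "tau": joint torques, N m; "eef_pos": TCP position; "tool_rot": TCP orientation; "force": force on the tool from outside, world axes, zero at the start; "torque": the same for the moment, N m; "width": finger opening in mm; "gripper_force": force on a finger pad.
Only numpy, scipy, OpenCV 4.12 (cv2) and the standard library are available. Lean on these libraries where they do the work, as an engineer would, in place of code of your own. Each camera call takes 0.05 s, during which the arm holds its last target. There are 200 camera calls.

## Task

Clear up the packing station for the next shift by sorting the five stray things into the holders made for them: stand the glue stick in the round aluminium cup, drop the roll of red tape over the hub of its stand so that it lies flat, lay the black marker centred across both yokes of its rest, put the box of staples flat in the open bin, and stand the barcode scanner in its charging cradle, its foot down in the recess. Someone has stood the glue stick in the scanner's cradle, so it has to come out before the scanner can go in. Keep the scanner upright all the time, and leave everything released and at rest.

Things in the scene. Friction and masses are not known exactly. Their poses are not given: they have to be found in the camera images.
- glue_center (a point): Glue stick, 28 mm across and 86 mm tall, standing upright; at the start it stands in the scanner's charging cradle. The point is at its centre, 43 mm above its foot; z is its axis, up.
- tape_center (a point): Roll of red packing tape lying flat: outside diameter 95 mm, hole about 66 mm, so the ring wall is about 15 mm thick (its middle 40 mm from the centre); 50 mm tall. Too wide to span: grasp it by the ring wall. The point is at its centre in the middle of the hole, half-way up; z is its axis, up.
- marker_center (a point): Thick black marker lying flat, 138 mm long along its y axis, 18 mm wide at the cap, 20 mm tall (barrel about 12 mm wide, 17 mm tall). The point is at mid-length, 8.5 mm above its underside; z up.
- scanner_center (a point): Cordless grey barcode scanner standing upright, 118 mm tall. Foot: a plate 46 mm (x) x 60 mm (y), 6 mm thick. Head: 66 to 117 mm above the underside, 32 mm wide across x, about 100 mm long along y; grasp it across x near its middle, where it balances. Point: over the middle of the foot, 59 mm above its underside; the head's middle is 13 mm from it towards -y. z up.
- staples_center (a point): Small flat blue card box of staples, 34 mm (x) by 58 mm (y), 22 mm tall. The point is at its centre, 11 mm above its underside; z up.
- glue_socket (a point): Round aluminium cup, fixed to the table, 68 mm outside diameter, 28 mm tall, with a round well 52 mm wide whose floor is 4 mm above the table, so the well is 24 mm deep. The point is at the middle of the well's floor.
- tape_hub (a point): Tape stand, fixed: a round steel plate 116 mm across, 5 mm thick, with a black tapered hub in the middle, 44 mm wide at its foot, 30 mm at its top, 16 mm tall above the plate. The roll drops over the hub and lies flat on the plate; a finger in its hole must stay above the hub, so hold the roll by the upper half of its wall. Point: on the plate's upper face, at the hub's axis.
- marker_rest (a point): Marker rest, fixed: a grey plate 62 x 112 mm (long along y) with two bent steel wire yokes, 40 mm either side of its middle along y. Each has a level bar 28 mm wide, upper edge 24 mm above the table, and arms splayed up to 43 mm above the table, 62 mm apart there. The marker lies along y across both bars; 74 mm between the yokes is free for fingers. Point: midway between the bars, at their upper edges.
- cradle_recess (a point): Grey charging cradle of the scanner, black inside, fixed, 94 (x) x 112 mm (y), with a rectangular recess about 62 (x) x 80 mm (y) at its floor; its lips slope outwards, 7 mm above the floor, which is 8 mm above the table. The scanner's foot stands in the recess, long side along its long side (y), either way round. Point: middle of the recess's floor.
- staple_bin (a point): Shallow grey open steel bin, fixed to the table, 104 mm (x) by 118 mm (y) outside, walls 4 mm thick and 23 mm tall, inner floor 4 mm above the table. The point is at the middle of the inner floor.
Not all that is in view belongs to the job. What is shaped like the part that bears scanner_center but yellow is not meant.

How it is judged:
By the outcome, as a careful person would: the job done as asked, in the order asked, and still so for the second after the job is handed in, with the robot touching nothing.
It also fails if it takes over 144 s, if anything falls off the work surface, if the arm or the gripper's body presses on something with over 40 N, if the wrist force passes 120 N, or if a joint passes its speed limit or range.

## Working session

There is one attempt and no reset: what is moved stays moved. The work goes in short steps, Python scripts to look and compute and a tool call to move; the robot and the scene stay as the last step left them, time stands still between calls to the robot, and variables do not carry over. Pictures are saved under pics/ and viewed, at most 14 in all, crops included, and the job is handed in when it is done.

Besides the shell and the picture viewer there is one more tool, called after ">>>" as name([rows], argument=value, ...), one row to a line, values as JSON. move_arm: Moves the arm, as the interface text tells. Its arguments: {"type":"object","properties":{"steps":{"type":"array"}},"required":["steps"]}

```bash
mkdir -p pics; ls; cat > h.py <<'E'
import numpy as np, cv2
from scipy.spatial.transform import Rotation as R
from cell import telemetry, eyes, ctrl, finder
def pose(c):
    a=np.array(c["attitude"],float)
    M=a if a.shape==(3,3) else (R.from_euler('xyz',a).as_matrix() if a.size==3 else R.from_quat(a).as_matrix())
    return M,np.array(c["position"],float)
def w(c,p):
    M,t=pose(c); return M@np.array(p)+t
def cloud(c,depth,mask):
    v,u=np.nonzero(mask&(depth>0)); z=depth[v,u]
    K=np.array([[c['fx'],0,c['cx']],[0,c['fy'],c['cy']],[0,0,1.]])
    n=cv2.undistortPoints(np.c_[u,v].astype(float).reshape(-1,1,2),K,np.array(c['distortion'],float)).reshape(-1,2)
    M,t=pose(c); return np.c_[n*z[:,None],z]@M.T+t
def pix(c,P):
    M,t=pose(c); K=np.array([[c['fx'],0,c['cx']],[0,c['fy'],c['cy']],[0,0,1.]])
    q=(np.atleast_2d(P)-t)@M
    return cv2.projectPoints(q.reshape(-1,1,3),np.zeros(3),np.zeros(3),K,np.array(c['distortion'],float))[0].reshape(-1,2)
E
python3 - <<'E'
from h import *
print(telemetry.read_state())
N="glue_center tape_center marker_center scanner_center staples_center glue_socket tape_hub marker_rest cradle_recess staple_bin".split()
for cam in("scene","side"):
    c=eyes.calibration(cam); print(cam,c)
    im,d=eyes.get_image(cam); cv2.imwrite(f"pics/{cam}0.png",im); np.savez(f"{cam}0.npz",im=im,d=d)
    for n in N:
        for r in finder.pinpoint(cam,n)[:3]:
            P=w(c,r["location"]); print(n,round(r["confidence"],2),P.round(0),pix(c,P).round(0)[0])
E
```

```text
pics
{'clock': 0.0, 'qpos': array([-1.20479557,  0.62933238,  0.03843122,  1.51835638, -0.02701002,
        0.99628621, -0.01997749]), 'qd': array([ 0.000279  , -0.0022181 , -0.00042048,  0.00038486, -0.00083994,
       -0.00061003, -0.00044397]), 'tau': array([ 1.08147735e-03, -5.63406730e+01,  1.22694690e+00, -1.93439466e+01,
        1.10954186e-02,  1.06222025e-02, -7.85118573e-06]), 'eef_pos': array([271.73770325, 589.79789882, 230.40150545]), 'tool_rot': array([-3.13972788e+00,  8.85722523e-06,  2.70981792e+00]), 'force': array([-0.3963166 ,  0.38717089,  0.23062396]), 'torque': array([-0.04114272,  0.00272265,  0.03915224]), 'gripper_force': 0.0, 'width': 85.66758681721994}
scene {'fx': 443.6176005317673, 'fy': 443.6176005317673, 'cx': 259.43533897410634, 'cy': 188.91496051965123, 'distortion': array([-0.14852532,  0.        ,  0.        ,  0.        ,  0.        ]), 'position': array([  49.05335786, -647.00684025, 1103.92299031]), 'attitude': array([-2.43083901,  0.00591862, -0.58054904])}
glue_center 0.53 [596. 233.  48.] [254. 160.]
tape_center 0.72 [449. -74.  23.] [269. 25
[... 721 characters left out ...]
  ]), 'position': array([-428.73222205, 1483.04035903,  945.11958509]), 'attitude': array([-2.04879279,  0.01128764, -2.54476135])}
tape_center 0.95 [451. -73.  25.] [295. 192.]
marker_center 0.62 [444. 104.  11.] [273. 214.]
marker_center 0.33 [452. -75.  23.] [295. 193.]
scanner_center 0.65 [374. 540.  56.] [217. 265.]
scanner_center 0.62 [388. 272.  56.] [261. 227.]
staples_center 0.44 [ 412. -238.    8.] [321. 183.]
glue_socket 0.57 [482. 425.   3.] [214. 251.]
tape_hub 0.76 [ 565. -327.    3.] [301. 169.]
tape_hub 0.32 [658.  55.   0.] [237. 197.]
marker_rest 0.73 [ 625. -140.   23.] [268. 177.]
cradle_recess 0.72 [591. 238.   9.] [222. 218.]
staple_bin 0.44 [657.  54.   0.] [237. 197.]
```

```bash
python3 - <<'E'
import cv2
im=cv2.imread("pics/scene0.png"); cv2.imwrite("pics/scene0z.png",cv2.resize(im[90:340,100:420],(768,600),interpolation=cv2.INTER_CUBIC))
E
```

```text
(no output)
```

View pics/scene0z.png

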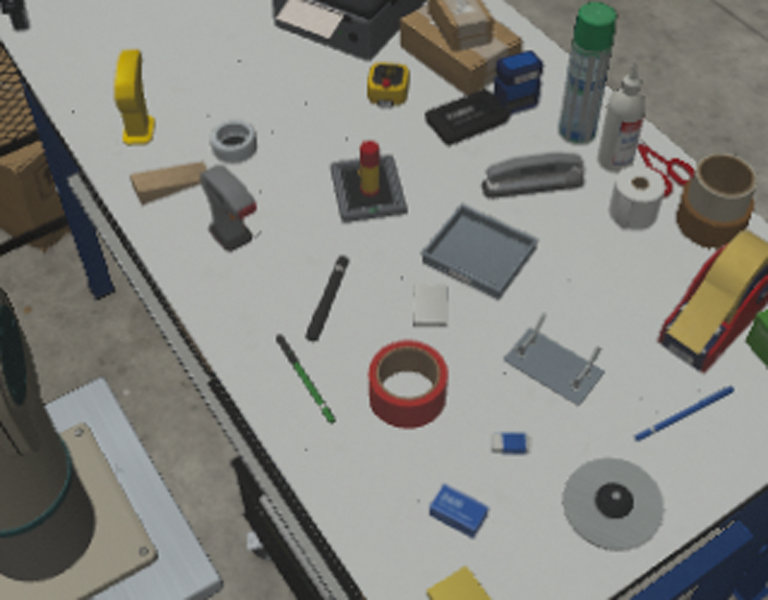

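View pics/side0.png

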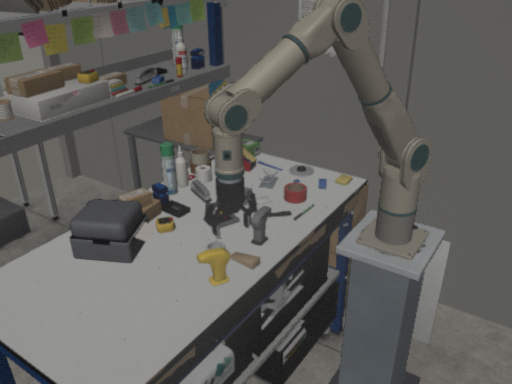

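Scene crop: grey scanner (230,205), with a yellow look-alike at (135,95). Black marker (328,298), versus the green pen (305,378) and blue pen (685,412). Red tape (408,383), versus white rolls (234,138: the cup) and (638,197). Blue staples box (459,510), versus the blue-white eraser (510,442) and the white block (431,305). The glue stick is in the cradle at (369,185).
I choose the grey scanner, black marker, red tape and the blue box at (459,510). Next I measure the yaws.

```bash
python3 - <<'E'
from h import *
cam="scene"; c=eyes.calibration(cam); im,d=eyes.get_image(cam)
g={"glue_center":(596,233),"tape_center":(449,-74),"marker_center":(445,100),"scanner_center":(392,274),"staples_center":(412,-240),"glue_socket":(480,424),"tape_hub":(563,-326),"marker_rest":(626,-140),"cradle_recess":(596,237),"staple_bin":(655,54)}
P=cloud(c,d,np.ones_like(d,bool))
print("table z",np.median(P[(abs(P[:,0]-500)<120)&(abs(P[:,1]-100)<250)][:,2]))
def rep(n,Q,lo,hi):
    Q=Q[(Q[:,2]>lo)&(Q[:,2]<hi)]
    if len(Q)<5: print(n,"few");return
    (x,y),(a,b),t=cv2.minAreaRect(Q[:,:2].astype(np.float32))
    if a>b: t+=90
    # t = direction of short side
    print(n,(lo,hi),len(Q),"ctr",round(x),round(y),"short,long",round(min(a,b)),round(max(a,b)),"yaw(long=y)",round((t+90)%180-90,1),"zmax",Q[:,2].max().round(),"mean",Q.mean(0).round(0))
for n,(lo,hi,rad) in dict(glue_center=(40,120,45),tape_center=(44,60,70),marker_center=(7,30,85),scanner_center=(66,130,80),staples_center=(14,30,45),glue_socket=(22,34,50),tape_hub=(3,9,75),marker_rest=(1.5,8,75),cradle_recess=(11,20,75),staple_bin=(16,28,80)).items():
    Q=P[np.hypot(P[:,0]-g[n][0],P[:,1]-g[n][1])<rad]
    rep(n,Q,lo,hi)
Q=P[np.hypot(P[:,0]-392,P[:,1]-274)<80]; rep("foot",Q,3,12)
Q=P[np.hypot(P[:,0]-626,P[:,1]+140)<75]; rep("yoke",Q,14,50)
E
```

```text
table z -0.5585132206929302
glue_center (40, 120) 125 ctr 594 232 short,long 24 29 yaw(long=y) -30.8 zmax 97.0 mean [592. 227.  74.]
tape_center (44, 60) 375 ctr 452 -76 short,long 91 94 yaw(long=y) -32.4 zmax 55.0 mean [450. -77.  48.]
marker_center (7, 30) 192 ctr 438 96 short,long 45 152 yaw(long=y) -63.3 zmax 21.0 mean [441.  97.  14.]
scanner_center (66, 130) 318 ctr 393 260 short,long 32 102 yaw(long=y) 6.7 zmax 121.0 mean [390. 253. 105.]
staples_center (14, 30) 274 ctr 408 -240 short,long 39 57 yaw(long=y) 26.6 zmax 28.0 mean [ 408. -241.   21.]
glue_socket (22, 34) 83 ctr 477 422 short,long 62 66 yaw(long=y) -48.8 zmax 33.0 mean [474. 418.  25.]
tape_hub (3, 9) 629 ctr 559 -324 short,long 114 132 yaw(long=y) 28.2 zmax 9.0 mean [ 561. -329.    5.]
marker_rest (1.5, 8) 519 ctr 631 -136 short,long 126 144 yaw(long=y) 31.4 zmax 8.0 mean [ 626. -142.    4.]
cradle_recess (11, 20) 259 ctr 595 238 short,long 91 113 yaw(long=y) -22.6 zmax 19.0 mean [593. 232.  14.]
staple_bin (16, 28) 232 ctr 656 54 short,long 109 124 yaw(long=y) 23.9 zmax 26.0 mean [656.  55.  21.]
foot (3, 12) 107 ctr 385 261 short,long 127 150 yaw(long=y) 53.5 zmax 12.0 mean [387. 267.   6.]
yoke (14, 50) 87 ctr 626 -141 short,long 70 85 yaw(long=y) 18.8 zmax 46.0 mean [ 631. -144.   28.]
```

>>> move_arm([
  [0, 0, 0, 0.032, -0.036, 0, 0.085],
  [0, 0, 0, 0.032, -0.036, 0, 0.085],
  [0, 0, 0, 0.032, -0.036, 0, 0.085],
  [0, 0, 0, 0.032, -0.036, 0, 0.085],
  [0, 0, 0, 0.032, -0.036, 0, 0.085],
])

```text
clock: 1.65
eef_pos: [433.1, 408.9, 231.5]
tool_rot: [3.141, 0.0, 2.71]
force: [1.0, 0.2, 0.6]
width: 85.5
gripper_force: 0.0
```

>>> move_arm([
  [0, 0, 0, 0.032, -0.036, 0, 0.085],
  [0, 0, 0, 0.032, -0.036, 0, 0.085],
  [0, 0, 0, 0.032, -0.036, 0, 0.085],
  [0, 0, 0, 0.032, -0.036, 0, 0.085],
  [0, 0, 0, 0, 0, 0, 0.085],
])

```text
clock: 2.15
eef_pos: [565.9, 257.1, 231.5]
tool_rot: [-3.139, 0.006, 2.697]
force: [-1.3, -1.3, 0.5]
width: 85.2
gripper_force: 0.0
```

```bash
cat >> h.py <<'E'
def rep(n,Q,lo,hi):
    Q=Q[(Q[:,2]>lo)&(Q[:,2]<hi)]
    if len(Q)<8: print(n,"few",len(Q));return
    (x,y),(a,b),t=cv2.minAreaRect(Q[:,:2].astype(np.float32))
    if a>b: t+=90
    print(n,(lo,hi),len(Q),"ctr",round(x,1),round(y,1),"short,long",round(min(a,b)),round(max(a,b)),"yaw",round((t+90)%180-90,1),"zmax",Q[:,2].max().round(1))
def look(cam,names,fn=None):
    c=eyes.calibration(cam); im,d=eyes.get_image(cam)
    s=telemetry.read_state(); print("t",s["clock"],"tcp",s["eef_pos"].round(1),np.degrees(s["tool_rot"]).round(1),"f",s["force"].round(1),"w",round(s["width"],1))
    if fn: cv2.imwrite("pics/"+fn,im)
    for n in names:
        for r in finder.pinpoint(cam,n)[:2]:
            P=w(c,r["location"]); print(n,round(r["confidence"],2),P.round(1),pix(c,P).round(0)[0])
    return c,im,d,cloud(c,d,np.ones_like(d,bool))
def near(P,x,y,r): return P[np.hypot(P[:,0]-x,P[:,1]-y)<r]
E
python3 - <<'E'
from h import *
c,im,d,P=look("wrist",["glue_center","cradle_recess"],"w1.png")
print(c)
print(P.min(0),P.max(0))
rep("glue",near(P,595,233,40),40,120)
rep("cradle",near(P,595,238,80),11,20)
E
```

```text
t 2.2 tcp [562.9 261.5 231.3] [-1.799e+02  1.000e-01  1.548e+02] f [0.  0.5 0.1] w 85.3
cradle_recess 0.97 [594.4 241.2   8.4] [258. 181.]
cradle_recess 0.19 [446.9  99.2  11.5] [ 75. 116.]
{'fx': 340.96030270228886, 'fy': 340.96030270228886, 'cx': 258.94662278267396, 'cy': 188.51186542516734, 'distortion': array([0.01111214, 0.        , 0.        , 0.        , 0.        ]), 'position': array([495.52709476, 290.77515858, 375.07508852]), 'attitude': array([2.82765355e+00, 2.71365631e-03, 1.12677815e+00])}
[ 322.88664321 -141.42650342   -2.43910696] [909.927953   541.49673716 320.99820492]
glue (40, 120) 1104 ctr 594.7 233.5 short,long 26 26 yaw -21.0 zmax 97.8
cradle (11, 20) 3863 ctr 595.4 239.5 short,long 91 109 yaw -22.9 zmax 19.7
```

View pics/w1.png

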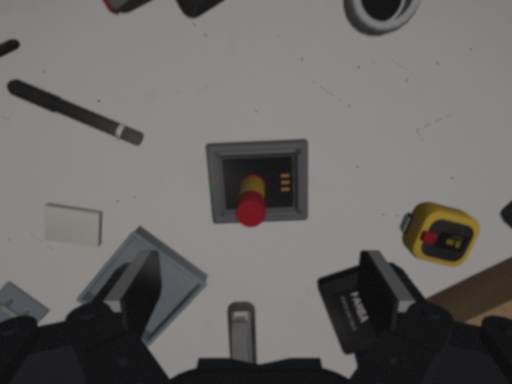

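The glue stick stands at (252,200), inside the cradle. Grasping it.

>>> move_arm([
  [0, 0, 0, 0.035, -0.032, 0, 0.085],
  [0, 0, 0, 0, 0, -0.046, 0.085],
  [0, 0, 0, 0, 0, -0.046, 0.085],
  [0, 0, 0, 0, 0, -0.046, 0.085],
  [0, 0, 0, 0, 0, -0.044, 0.085],
])

```text
clock: 2.8
eef_pos: [593.6, 237.0, 47.8]
tool_rot: [3.14, -0.001, 2.713]
force: [0.6, 0.2, -1.3]
width: 85.0
gripper_force: 0.0
```

>>> move_arm([
  [0, 0, 0, 0, 0, 0, 0.085],
  [0, 0, 0, 0, 0, 0, 0.01],
  [0, 0, 0, 0, 0, 0, 0.01],
  [0, 0, 0, 0, 0, 0, 0.01],
  [0, 0, 0, 0, 0, 0, 0.01],
])

```text
clock: 3.3
eef_pos: [596.3, 235.0, 51.6]
tool_rot: [3.139, 0.002, 2.71]
force: [-0.0, 1.6, -0.2]
width: 27.9
gripper_force: 0.0
```

>>> move_arm([
  [0, 0, 0, 0, 0, 0, 0.01],
  [0, 0, 0, 0, 0, 0, 0.01],
  [0, 0, 0, 0, 0, 0, 0.01],
  [0, 0, 0, 0, 0, 0, 0.01],
  [0, 0, 0, 0, 0, 0, 0.01],
])

```text
clock: 3.8
eef_pos: [596.3, 234.8, 51.7]
tool_rot: [3.139, 0.002, 2.71]
force: [-0.6, -0.9, 7.0]
width: 26.0
gripper_force: 58.2
```

>>> move_arm([
  [0, 0, 0, 0, 0, 0.02, 0.01],
  [0, 0, 0, 0, 0, 0.04, 0.01],
  [0, 0, 0, 0, 0, 0.04, 0.01],
  [0, 0, 0, -0.02, 0.035, 0.01, 0.01],
  [0, 0, 0, -0.02, 0.035, 0, 0.01],
])

```text
clock: 4.3
eef_pos: [557.5, 304.5, 163.4]
tool_rot: [3.136, 0.005, 2.705]
force: [-0.1, 1.2, -0.7]
width: 25.6
gripper_force: 58.7
```

>>> move_arm([
  [0, 0, 0, -0.02, 0.035, 0, 0.01],
  [0, 0, 0, -0.02, 0.035, 0, 0.01],
  [0, 0, 0, 0, 0, 0, 0.01],
  [0, 0, 0, 0, 0, 0, 0.01],
])

```text
clock: 4.7
eef_pos: [514.3, 375.6, 160.1]
tool_rot: [3.141, 0.0, 2.713]
force: [0.7, -1.2, -0.5]
width: 26.1
gripper_force: 58.7
```

```bash
python3 - <<'E'
from h import *
c,im,d,P=look("wrist",["glue_socket","glue_center","cradle_recess"],"w2.png")
rep("cup",near(P,479,424,50),22,34)
rep("cradle",near(P,595,240,80),11,20)
rep("scanner",near(P,392,265,80),70,130)
E
```

```text
t 4.75 tcp [515.5 373.8 160. ] [1.800e+02 1.000e-01 1.553e+02] f [-0.8 -0.9 -1.6] w 25.8
glue_socket 0.63 [480.2 427.9  10.3] [299. 110.]
glue_center 0.57 [516.4 375.7 158.4] [261. 254.]
cradle_recess 0.83 [595.7 241.6   7.4] [172. 295.]
cup (22, 34) 2586 ctr 478.6 424.1 short,long 67 67 yaw -32.1 zmax 32.2
cradle (11, 20) 1624 ctr 594.8 241.0 short,long 90 109 yaw -23.2 zmax 18.7
scanner (70, 130) 6725 ctr 394.3 279.6 short,long 33 71 yaw 3.6 zmax 118.6
```

View pics/w2.png

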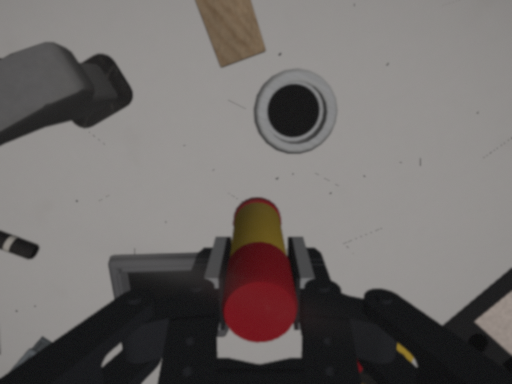

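The glue stick is held upright (258,270), and the cup is at (295,110). Moving over and lowering.

>>> move_arm([
  [0, 0, 0, -0.018, 0.025, 0, 0.01],
  [0, 0, 0, -0.019, 0.025, 0, 0.01],
  [0, 0, 0, 0, 0, 0, 0.01],
  [0, 0, 0, 0, 0, -0.04, 0.01],
  [0, 0, 0, 0, 0, -0.03, 0.01],
])

```text
clock: 5.4
eef_pos: [479.2, 423.2, 88.8]
tool_rot: [3.141, 0.001, 2.708]
force: [0.0, -1.0, -0.5]
width: 25.6
gripper_force: 58.8
```

>>> move_arm([
  [0, 0, 0, 0, 0, -0.02, 0.01],
  [0, 0, 0, 0, 0, -0.01, 0.01],
  [0, 0, 0, 0, 0, -0.01, 0.01],
  [0, 0, 0, 0, 0, 0, 0.01],
  [0, 0, 0, 0, 0, 0, 0.01],
])

```text
clock: 5.9
eef_pos: [478.7, 424.5, 50.1]
tool_rot: [3.14, 0.001, 2.709]
force: [0.4, -0.0, -0.2]
width: 25.7
gripper_force: 58.9
```

>>> move_arm([
  [0, 0, 0, 0, 0, -0.002, 0.01],
  [0, 0, 0, 0, 0, 0, 0.01],
  [0, 0, 0, 0, 0, 0, 0.045],
  [0, 0, 0, 0, 0, 0, 0.07],
  [0, 0, 0, 0, 0, 0, 0.085],
])

```text
clock: 6.4
eef_pos: [478.1, 424.4, 47.5]
tool_rot: [3.141, 0.0, 2.71]
force: [-0.3, -0.1, 0.3]
width: 68.4
gripper_force: 0.0
```

>>> move_arm([
  [0, 0, 0, 0, 0, 0, 0.085],
  [0, 0, 0, 0, 0, 0, 0.085],
  [0, 0, 0, 0, 0, 0.03, 0.085],
  [0, 0, 0, 0, 0, 0.05, 0.085],
  [0, 0, 0, 0, 0, 0.05, 0.085],
])

```text
clock: 6.9
eef_pos: [477.4, 423.8, 178.0]
tool_rot: [-3.14, -0.001, 2.71]
force: [0.5, -0.2, -0.3]
width: 84.9
gripper_force: 0.0
```

>>> move_arm([
  [0, 0, 0, 0, 0, 0.05, 0.085],
  [0, 0, 0, 0, 0, 0.02, 0.085],
  [0, 0, 0, 0, 0, 0, 0.085],
])

```text
clock: 7.2
eef_pos: [479.8, 425.9, 251.8]
tool_rot: [3.134, 0.003, 2.71]
force: [0.5, 0.9, -0.2]
width: 85.3
gripper_force: 0.0
```

```bash
python3 - <<'E'
from h import *
c,im,d,P=look("wrist",["glue_center","scanner_center"])
rep("glue",near(P,479,424,45),40,120)
rep("scanner head",near(P,394,262,90),70,130)
rep("scanner hi",near(P,394,262,90),95,130)
E
```

```text
t 7.25 tcp [478.6 424.9 249.1] [1.798e+02 1.000e-01 1.553e+02] f [ 0.2  0.6 -0.8] w 84.6
glue_center 0.68 [478.1 428.8  12.7] [259. 148.]
glue_center 0.64 [482.7 419.6  43.8] [253. 161.]
scanner_center 0.66 [393.2 277.6  62.8] [ 83. 144.]
glue (40, 120) 856 ctr 477.0 422.9 short,long 26 27 yaw -67.5 zmax 93.6
scanner head (70, 130) 4729 ctr 395.1 263.8 short,long 33 101 yaw 3.8 zmax 121.2
scanner hi (95, 130) 4495 ctr 395.1 263.8 short,long 33 101 yaw 3.8 zmax 121.2
```

Glue is in the cup and upright. Next, the tape.

>>> move_arm([
  [0, 0, 0, -0.001, -0.045, 0, 0.085],
  [0, 0, 0, -0.001, -0.045, 0, 0.085],
  [0, 0, 0, -0.001, -0.045, 0, 0.085],
  [0, 0, 0, -0.001, -0.045, 0, 0.085],
  [0, 0, 0, -0.001, -0.045, 0, 0.085],
])

```text
clock: 7.85
eef_pos: [471.6, 197.1, 245.5]
tool_rot: [-3.139, -0.002, 2.71]
force: [1.1, -0.3, -0.3]
width: 85.0
gripper_force: 0.0
```

>>> move_arm([
  [0, 0, 0, -0.001, -0.045, 0, 0.07],
  [0, 0, 0, -0.001, -0.045, 0, 0.07],
  [0, 0, 0, -0.001, -0.045, 0, 0.06],
  [0, 0, 0, -0.001, -0.045, 0, 0.04],
  [0, 0, 0, -0.001, -0.04, 0, 0.04],
])

```text
clock: 8.35
eef_pos: [466.4, -23.0, 245.8]
tool_rot: [-3.14, -0.003, 2.709]
force: [0.8, 0.2, 0.6]
width: 40.1
gripper_force: 0.0
```

>>> move_arm([
  [0, 0, 0, 0, 0, 0, 0.04],
  [0, 0, 0, 0, 0, 0, 0.04],
  [0, 0, 0, 0, 0, 0, 0.04],
])

```text
clock: 8.65
eef_pos: [467.5, -19.3, 246.4]
tool_rot: [-3.141, -0.002, 2.712]
force: [0.3, 0.3, 0.0]
width: 40.2
gripper_force: 0.0
```

```bash
python3 - <<'E'
from h import *
c,im,d,P=look("wrist",["tape_center","marker_center"],"w3.png")
rep("tape",near(P,451,-75,70),44,60)
Q=near(P,451,-75,70);Q=Q[Q[:,2]>44];print(np.percentile(Q[:,2],[5,50,95]))
rep("marker",near(P,444,100,80),8,30)
s=telemetry.read_state(); print(s['qpos'].round(2))
E
```

```text
t 8.7 tcp [467.7 -19.1 246.6] [-1.800e+02 -1.000e-01  1.554e+02] f [ 0.6  0.6 -0.1] w 40.1
marker_center 0.93 [445.8  98.9  12.4] [352.  89.]
tape (44, 60) 3255 ctr 451.4 -74.3 short,long 93 93 yaw 39.3 zmax 54.1
[ 51.19323479 307.65919804 329.96498446]
marker (8, 30) 2057 ctr 440.1 98.8 short,long 45 149 yaw -62.8 zmax 22.8
[-0.11  0.35  0.12  1.99 -0.06  0.81  1.19]
```

View pics/w3.png

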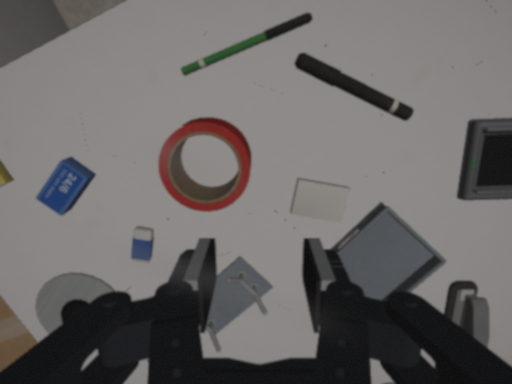

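Red tape (205,165), blue staples box (66,185), black marker (353,86), bin (388,258), rest (235,295), stand (75,305). Grasping the tape wall on the marker side.

>>> move_arm([
  [0, 0, 0, 0, -0.019, 0, 0.04],
  [0, 0, 0, 0, 0, -0.045, 0.04],
  [0, 0, 0, 0, 0, -0.045, 0.04],
  [0, 0, 0, 0, 0, -0.045, 0.04],
  [0, 0, 0, 0, 0, -0.03, 0.04],
])

```text
clock: 9.3
eef_pos: [467.0, -38.4, 79.9]
tool_rot: [-3.141, -0.002, 2.712]
force: [0.4, 1.1, -0.2]
width: 40.1
gripper_force: 0.0
```

>>> move_arm([
  [0, 0, 0, 0, 0, -0.015, 0.04],
  [0, 0, 0, 0, 0, 0, 0.04],
  [0, 0, 0, 0, 0, 0, 0.04],
])

```text
clock: 9.6
eef_pos: [468.2, -39.0, 67.4]
tool_rot: [3.141, -0.0, 2.711]
force: [-0.2, -0.3, 0.5]
width: 39.8
gripper_force: 0.0
```

>>> move_arm([
  [0, 0, 0, 0, 0, -0.02, 0.04],
  [0, 0, 0, 0, 0, -0.02, 0.04],
  [0, 0, 0, 0, 0, 0, 0.04],
  [0, 0, 0, 0, 0, 0, 0.005],
  [0, 0, 0, 0, 0, 0, 0.005],
])

```text
clock: 10.1
eef_pos: [468.8, -39.5, 28.8]
tool_rot: [3.141, 0.002, 2.71]
force: [0.5, -0.2, 6.5]
width: 14.1
gripper_force: 61.5
```

>>> move_arm([
  [0, 0, 0, 0, 0, 0, 0.005],
  [0, 0, 0, 0, 0, 0, 0.005],
  [0, 0, 0, 0, 0, 0, 0.005],
  [0, 0, 0, 0, 0, 0, 0.005],
  [0, 0, 0, 0, 0, 0, 0.005],
])

```text
clock: 10.6
eef_pos: [469.0, -39.5, 28.8]
tool_rot: [3.14, 0.002, 2.71]
force: [-2.0, 0.7, 8.0]
width: 14.2
gripper_force: 62.0
```

>>> move_arm([
  [0, 0, 0, 0, 0, 0.02, 0.005],
  [0, 0, 0, 0, 0, 0.04, 0.005],
  [0, 0, 0, 0, 0, 0.04, 0.005],
  [0, 0, 0, 0, 0, 0.04, 0.005],
  [0, 0, 0, 0.028, -0.032, 0.01, 0.005],
])

```text
clock: 11.1
eef_pos: [495.0, -67.2, 181.7]
tool_rot: [3.138, 0.001, 2.717]
force: [1.7, 1.0, -1.9]
width: 14.1
gripper_force: 61.6
```

>>> move_arm([
  [0, 0, 0, 0.028, -0.032, 0, 0.005],
  [0, 0, 0, 0.028, -0.032, 0, 0.005],
  [0, 0, 0, 0.028, -0.032, 0, 0.005],
  [0, 0, 0, 0.028, -0.032, 0, 0.005],
  [0, 0, 0, 0, 0, 0, 0.005],
])

```text
clock: 11.6
eef_pos: [610.6, -206.3, 177.8]
tool_rot: [-3.139, 0.006, 2.704]
force: [-1.9, -0.9, -1.7]
width: 13.8
gripper_force: 61.8
```

>>> move_arm([
  [0, 0, 0, 0, 0, 0, 0.005],
  [0, 0, 0, 0, 0, 0, 0.005],
])

```text
clock: 11.8
eef_pos: [607.1, -198.2, 177.2]
tool_rot: [3.141, -0.002, 2.711]
force: [-0.1, -0.2, -1.8]
width: 14.0
gripper_force: 61.7
```

```bash
python3 - <<'E'
from h import *
c,im,d,P=look("wrist",["tape_hub","marker_rest","tape_center"],"w4.png")
rep("plate",near(P,563,-326,68),2.5,12)
rep("hub",near(P,563,-326,50),15,30)
E
```

```text
t 11.85 tcp [ 607.2 -198.   177.4] [ 1.800e+02 -1.000e-01  1.553e+02] f [ 0.1  1.1 -2.7] w 14.1
marker_rest 0.76 [ 625.1 -138.2   28.8] [330. 162.]
plate (2.5, 12) 5394 ctr 558.3 -330.9 short,long 117 130 yaw 68.7 zmax 11.9
hub (15, 30) 101 ctr 548.6 -329.0 short,long 8 30 yaw 16.6 zmax 24.0
```

View pics/w4.png

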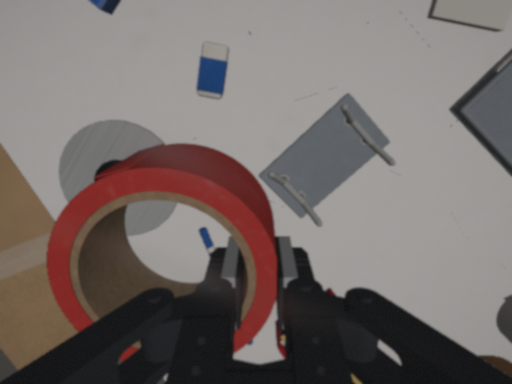

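The held tape (160,250) covers part of the stand (plate at (110,170), hub at (107,170)). I'll fit a 58 mm circle to the plate's edge pixels in both views.

```bash
cat >> h.py <<'E'
def plane(c,uv,z):
    K=np.array([[c['fx'],0,c['cx']],[0,c['fy'],c['cy']],[0,0,1.]])
    n=cv2.undistortPoints(np.array(uv,float).reshape(-1,1,2),K,np.array(c['distortion'],float)).reshape(-1,2)
    M,t=pose(c); r=np.c_[n,np.ones(len(n))]@M.T
    return (t+r*((z-t[2])/r[:,2])[:,None])[:,:2]
def circ(c,im,z,rad,x0,y0,R=25):
    e=cv2.Canny(cv2.GaussianBlur(cv2.cvtColor(im,cv2.COLOR_BGR2GRAY),(3,3),0),30,80)
    v,u=np.nonzero(e); p=plane(c,np.c_[u,v],z); p=p[np.hypot(p[:,0]-x0,p[:,1]-y0)<rad+R+10]
    g=np.arange(-R,R+1,1.); s=np.array([[np.exp(-((np.hypot(p[:,0]-x0-i,p[:,1]-y0-j)-rad)/1.5)**2).sum() for j in g] for i in g])
    i,j=np.unravel_index(s.argmax(),s.shape); return x0+g[i],y0+g[j],s.max(),len(p)
E
python3 - <<'E'
from h import *
c=eyes.calibration("wrist"); print(circ(c,cv2.imread("pics/w4.png"),5,58,562,-327))
c=eyes.calibration("scene"); im=np.load("scene0.npz")["im"]
print(circ(c,im,5,58,562,-327), circ(c,im,21,15,562,-327,12))
E
```

```text
(np.float64(565.0), np.float64(-327.0), np.float64(260.41933928044654), 1161)
(np.float64(562.0), np.float64(-329.0), np.float64(96.03191299607761), 260) (np.float64(559.0), np.float64(-338.0), np.float64(13.321752413192433), 67)
```

>>> move_arm([
  [0, 0, 0, -0.009, -0.031, 0, 0.005],
  [0, 0, 0, -0.009, -0.031, 0, 0.005],
  [0, 0, 0, -0.0085, -0.031, 0, 0.005],
  [0, 0, 0, 0, 0, -0.04, 0.005],
  [0, 0, 0, 0, 0, -0.04, 0.005],
])

```text
clock: 12.5
eef_pos: [582.0, -294.7, 98.2]
tool_rot: [-3.141, 0.004, 2.708]
force: [0.4, 1.4, -2.5]
width: 13.7
gripper_force: 61.8
```

>>> move_arm([
  [0, 0, 0, 0, 0, 0, 0.005],
  [0, 0, 0, 0, 0, 0, 0.005],
  [0, 0, 0, 0, 0, 0, 0.005],
])

```text
clock: 12.8
eef_pos: [583.2, -293.0, 99.7]
tool_rot: [-3.141, 0.004, 2.711]
force: [-0.2, -0.3, -1.9]
width: 13.8
gripper_force: 61.8
```

>>> move_arm([
  [0, 0, 0, -0.002, 0.002, -0.02, 0.005],
  [0, 0, 0, 0, 0, -0.02, 0.005],
  [0, 0, 0, 0, 0, -0.015, 0.005],
  [0, 0, 0, 0, 0, -0.008, 0.005],
  [0, 0, 0, 0, 0, 0, 0.005],
])

```text
clock: 13.3
eef_pos: [580.2, -290.8, 34.7]
tool_rot: [-3.142, 0.001, 2.71]
force: [0.2, 0.1, -1.8]
width: 13.9
gripper_force: 61.8
```

>>> move_arm([
  [0, 0, 0, 0, 0, 0, 0.005],
  [0, 0, 0, 0, 0, 0, 0.005],
])

```text
clock: 13.5
eef_pos: [580.0, -291.0, 35.1]
tool_rot: [-3.142, 0.001, 2.71]
force: [0.2, -0.4, -0.9]
width: 14.0
gripper_force: 61.8
```

>>> move_arm([
  [0, 0, 0, 0, 0, -0.001, 0.005],
  [0, 0, 0, 0, 0, 0, 0.025],
  [0, 0, 0, 0, 0, 0, 0.035],
  [0, 0, 0, 0, 0, 0, 0.035],
  [0, 0, 0, 0, 0, 0.03, 0.035],
])

```text
clock: 14.0
eef_pos: [576.6, -289.1, 60.1]
tool_rot: [3.141, -0.008, 2.71]
force: [-0.4, 0.2, 0.3]
width: 35.2
gripper_force: 0.0
```

>>> move_arm([
  [0, 0, 0, 0, 0, 0.045, 0.035],
  [0, 0, 0, 0, 0, 0.045, 0.035],
  [0, 0, 0, 0, 0, 0.045, 0.035],
  [0, 0, 0, 0, 0.04, 0.02, 0.035],
  [0, 0, 0, 0, 0.045, 0, 0.035],
])

```text
clock: 14.5
eef_pos: [581.5, -208.1, 222.7]
tool_rot: [-3.142, 0.009, 2.705]
force: [1.0, 0.6, -0.2]
width: 34.6
gripper_force: 0.0
```

```bash
python3 - <<'E'
from h import *
c,im,d,P=look("wrist",["tape_center","staples_center","marker_rest"],"w5.png")
Q=near(P,563,-327,58); Q=Q[(Q[:,2]>35)&(Q[:,2]<80)]; print("tape z",np.percentile(Q[:,2],[5,50,95]))
rep("tape",Q,47,62)
rep("staples",near(P,412,-240,45),14,30)
rep("rest plate",near(P,626,-140,80),1.5,12)
rep("rest yokes",near(P,626,-140,60),15,60)
E
```

```text
t 14.55 tcp [ 581.4 -194.5  220.5] [179.5   0.  155.7] f [-1.   8.  -1.4] w 34.9
staples_center 0.94 [ 406.6 -239.2   11.4] [149.   0.]
tape z [38.60102987 56.18354886 57.64407718]
tape (47, 62) 3931 ctr 563.7 -326.4 short,long 93 94 yaw 34.2 zmax 59.1
staples (14, 30) 1507 ctr 413.0 -244.2 short,long 34 45 yaw 25.9 zmax 26.4
rest plate (1.5, 12) 7774 ctr 626.1 -139.9 short,long 159 159 yaw -12.2 zmax 12.0
rest yokes (15, 60) 785 ctr 625.7 -140.8 short,long 67 86 yaw 18.9 zmax 46.0
```

View pics/w5.png

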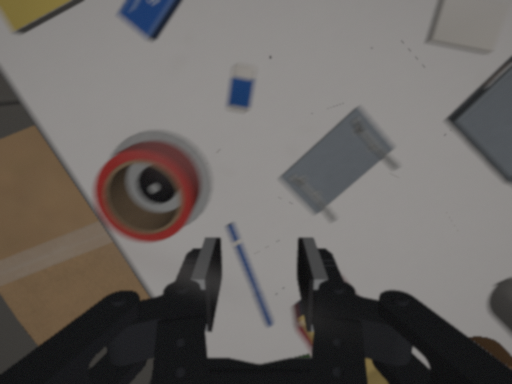

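Tape lies flat over the hub at (155,190). Next, the marker.

>>> move_arm([
  [0, 0, 0, -0.012, 0.038, 0, 0.045],
  [0, 0, 0, -0.012, 0.038, 0, 0.045],
  [0, 0, 0, -0.012, 0.038, 0, 0.045],
  [0, 0, 0, -0.012, 0.038, 0, 0.045],
  [0, 0, 0, -0.012, 0.038, 0, 0.045],
])

```text
clock: 15.2
eef_pos: [519.1, -16.1, 218.1]
tool_rot: [-3.141, 0.0, 2.707]
force: [1.0, 1.2, -0.2]
width: 44.9
gripper_force: 0.0
```

>>> move_arm([
  [0, 0, 0, -0.012, 0.038, 0, 0.045],
  [0, 0, 0, -0.012, 0.038, 0, 0.045],
  [0, 0, 0, 0, 0, 0, 0.045],
  [0, 0, 0, 0, 0, 0, 0.045],
  [0, 0, 0, 0, 0, 0, 0.045],
])

```text
clock: 15.7
eef_pos: [496.1, 58.2, 218.2]
tool_rot: [-3.141, 0.001, 2.707]
force: [-0.1, 0.4, 0.0]
width: 45.2
gripper_force: 0.0
```

```bash
python3 - <<'E'
from h import *
c,im,d,P=look("wrist",["marker_center","staple_bin"])
m=finder.cut_out("wrist","marker_center")[0]; print(m["confidence"])
Q=cloud(c,d,m["mask"]); rep("marker",Q,5,30)
k=cv2.erode(m["mask"].astype(np.uint8),np.ones((2,2)))
# axis direction & ends
Q=Q[(Q[:,2]>5)&(Q[:,2]<30)]; x0=Q[:,:2].mean(0); U=np.linalg.svd(Q[:,:2]-x0)[2][0]; U*=np.sign(U[1]); s=(Q[:,:2]-x0)@U
print("axis deg",np.degrees(np.arctan2(U[1],U[0])),"mid",x0+U*(s.min()+s.max())/2,s.max()-s.min())
t=(Q[:,:2]-x0)@[-U[1],U[0]]
for a in np.arange(s.min(),s.max(),14):
    b=(s>=a)&(s<a+14); print(round(a),np.ptp(t[b]).round(1),Q[b,2].max().round(1), im[m["mask"]&(d>0)].shape if 0 else "")
rep("bin",near(P,656,54,90),16,28)
print(telemetry.read_state()['qpos'].round(2))
E
```

```text
t 15.75 tcp [496.1  58.1 218.3] [-179.9    0.   155.1] f [ 0.4 -0.9  0.7] w 45.3
marker_center 0.72 [448.4  98.3   8.8] [276.  98.]
marker_center 0.42 [654.3  55.9   9.5] [314. 277.]
staple_bin 0.57 [655.8  54.3   7.5] [313. 277.]
0.67
marker (5, 30) 2312 ctr 446.1 102.0 short,long 17 138 yaw -49.5 zmax 22.9
axis deg 40.809238833947816 mid [445.89482015 102.20986423] 138.08000528228098
-66 16.8 22.8 
-52 17.0 22.9 
-38 17.1 22.8 
-24 16.5 20.8 
-10 15.0 19.0 
4 15.5 18.2 
18 14.9 19.5 
32 15.8 18.6 
46 16.1 19.4 
60 15.3 19.0 
bin (16, 28) 1752 ctr 655.3 55.1 short,long 109 122 yaw 23.5 zmax 26.5
[-0.25  0.43  0.11  1.95 -0.06  0.76  1.03]
```

>>> move_arm([
  [0, 0, 8.2, -0.0063, 0.0055, -0.018, 0.04],
  [0, 0, 8.2, -0.0063, 0.0055, -0.018, 0.04],
  [0, 0, 8.2, -0.0063, 0.0055, -0.018, 0.04],
  [0, 0, 8.2, -0.0063, 0.0055, -0.018, 0.04],
  [0, 0, 8.2, -0.0063, 0.0055, -0.018, 0.04],
])

```text
clock: 16.4
eef_pos: [464.2, 87.4, 127.7]
tool_rot: [3.142, 0.001, -2.853]
force: [-0.6, 0.0, -0.3]
width: 39.8
gripper_force: 0.0
```

>>> move_arm([
  [0, 0, 8.2, -0.0063, 0.0055, -0.018, 0.04],
  [0, 0, 8.2, -0.0063, 0.0055, -0.018, 0.04],
  [0, 0, 8.2, -0.0063, 0.0055, -0.018, 0.04],
  [0, 0, 0, 0, 0, 0, 0.04],
  [0, 0, 0, 0, 0, 0, 0.04],
])

```text
clock: 16.9
eef_pos: [445.5, 103.8, 74.4]
tool_rot: [-3.141, -0.0, -2.433]
force: [0.6, 0.3, -0.8]
width: 39.8
gripper_force: 0.0
```

```bash
python3 - <<'E'
from h import *
c,im,d,P=look("wrist",["marker_center"],"w6.png")
print(telemetry.read_state()['qpos'].round(2))
e=np.array([446,102.2]);u=np.array([.757,.653])
print("mid,ends,pix",pix(c,[[446,102.2,9],[446+69*.757,102.2+69*.653,9],[446-69*.757,102.2-69*.653,9]]).round(0))
E
```

```text
t 16.95 tcp [446.1 103.8  74.8] [-180.     0.  -139.4] f [-0.4  1.  -0.6] w 39.8
marker_center 0.61 [446.2  99.4   9.6] [254. 202.]
[-0.18  0.64 -0.15  2.17  0.27  0.35  1.72]
mid,ends,pix [[257. 204.]
 [258. 294.]
 [257.  94.]]
```

View pics/w6.png

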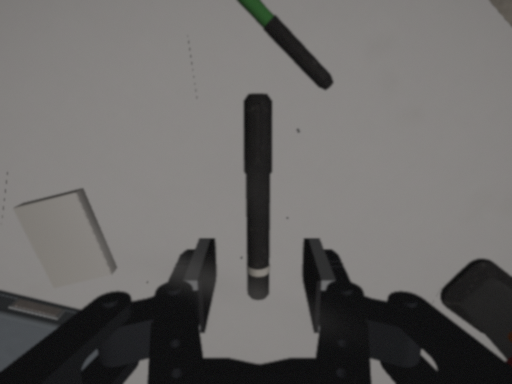

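Marker aligned between the fingers (258,94 to 258,298). Descend and grip.

>>> move_arm([
  [0, 0, 0, 0, -0.0015, -0.03, 0.04],
  [0, 0, 0, 0, 0, -0.025, 0.04],
  [0, 0, 0, 0, 0, -0.013, 0.04],
  [0, 0, 0, 0, 0, 0, 0.04],
  [0, 0, 0, 0, 0, 0, 0.04],
])

```text
clock: 17.5
eef_pos: [445.9, 102.2, 9.0]
tool_rot: [-3.14, 0.0, -2.43]
force: [-0.3, -0.5, 0.3]
width: 40.2
gripper_force: 0.0
```

>>> move_arm([
  [0, 0, 0, 0, 0, -0.002, 0.03],
  [0, 0, 0, 0, 0, 0, 0.003],
  [0, 0, 0, 0, 0, 0, 0.003],
  [0, 0, 0, 0, 0, 0, 0.003],
  [0, 0, 0, 0, 0, 0, 0.003],
])

```text
clock: 18.0
eef_pos: [445.8, 102.6, 7.3]
tool_rot: [-3.14, 0.001, -2.429]
force: [-0.7, -0.2, 6.2]
width: 10.6
gripper_force: 59.9
```

>>> move_arm([
  [0, 0, 0, 0, 0, 0, 0.003],
  [0, 0, 0, 0, 0, 0, 0.003],
])

```text
clock: 18.2
eef_pos: [445.8, 102.6, 7.3]
tool_rot: [-3.14, 0.001, -2.429]
force: [-0.8, -0.5, 5.4]
width: 10.6
gripper_force: 59.9
```

>>> move_arm([
  [0, 0, 0, 0, 0, 0.02, 0.003],
  [0, 0, 0, 0, 0, 0.04, 0.003],
  [0, 0, 0, 0, 0, 0.04, 0.003],
  [0, 0, -8, 0.013, -0.0175, 0.02, 0.003],
  [0, 0, -8, 0.013, -0.0175, 0, 0.003],
])

```text
clock: 18.7
eef_pos: [473.2, 68.2, 129.7]
tool_rot: [-3.14, 0.006, -2.712]
force: [0.5, 0.1, -0.8]
width: 10.7
gripper_force: 59.2
```

>>> move_arm([
  [0, 0, -8, 0.013, -0.0175, 0, 0.003],
  [0, 0, -8, 0.013, -0.0175, 0, 0.003],
  [0, 0, -8, 0.013, -0.0175, 0, 0.003],
  [0, 0, -8, 0.013, -0.0175, 0, 0.003],
  [0, 0, -8, 0.013, -0.0175, 0, 0.003],
])

```text
clock: 19.2
eef_pos: [536.5, -20.5, 126.9]
tool_rot: [-3.141, -0.0, 2.872]
force: [-0.0, 0.2, 0.8]
width: 10.6
gripper_force: 59.2
```

>>> move_arm([
  [0, 0, -8, 0.013, -0.0175, 0, 0.003],
  [0, 0, -8, 0.013, -0.0175, 0, 0.003],
  [0, 0, -8, 0.013, -0.0175, 0, 0.003],
  [0, 0, -8, 0.013, -0.0175, 0, 0.003],
  [0, 0, -8, 0.013, -0.0175, 0, 0.003],
])

```text
clock: 19.7
eef_pos: [601.6, -107.8, 126.8]
tool_rot: [3.142, -0.001, 2.174]
force: [0.7, 0.6, 0.0]
width: 10.7
gripper_force: 59.2
```

>>> move_arm([
  [0, 0, -8, 0.012, -0.0165, 0, 0.003],
  [0, 0, -8, 0.012, -0.0165, 0, 0.003],
  [0, 0, 0, 0, 0, 0, 0.003],
  [0, 0, 0, 0, 0, 0, 0.003],
  [0, 0, 0, 0, 0, 0, 0.003],
])

```text
clock: 20.2
eef_pos: [624.4, -138.7, 126.3]
tool_rot: [-3.14, -0.002, 1.903]
force: [-0.5, 0.7, -0.1]
width: 10.4
gripper_force: 59.2
```

```bash
python3 - <<'E'
from h import *
c,im,d,P=look("wrist",["marker_rest","marker_center"],"w7.png")
rep("yokes",near(P,626,-140,60),15,60)
print(telemetry.read_state()['qpos'].round(2))
E
```

```text
t 20.25 tcp [ 624.6 -138.8  126.4] [-1.799e+02 -1.000e-01  1.090e+02] f [ 0.3  0.6 -0.8] w 10.4
marker_center 0.72 [ 623.9 -141.8  131.1] [255. 262.]
yokes (15, 60) 733 ctr 625.7 -140.1 short,long 67 85 yaw 19.0 zmax 45.4
[ 0.19  0.73 -0.02  1.64  0.02  0.77  0.49]
```

View pics/w7.png

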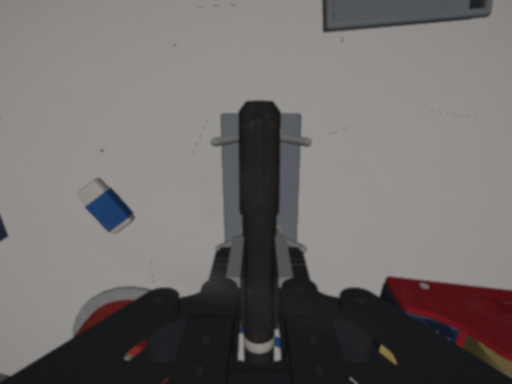

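Marker (260,225) lines up over both yokes (262,140) and (262,243). Lowering.

>>> move_arm([
  [0, 0, 0, 0.001, -0.0015, -0.03, 0.003],
  [0, 0, 0, 0, 0, -0.03, 0.003],
  [0, 0, 0, 0, 0, -0.02, 0.003],
  [0, 0, 0, 0, 0, -0.011, 0.003],
  [0, 0, 0, 0, 0, 0, 0.003],
])

```text
clock: 20.85
eef_pos: [625.0, -141.4, 33.9]
tool_rot: [-3.138, -0.002, 1.901]
force: [0.3, 0.5, -0.4]
width: 10.3
gripper_force: 59.2
```

>>> move_arm([
  [0, 0, 0, 0, 0, 0, 0.003],
  [0, 0, 0, 0, 0, 0, 0.003],
])

```text
clock: 21.05
eef_pos: [627.2, -142.1, 36.7]
tool_rot: [3.14, 0.0, 1.9]
force: [0.8, -0.1, -0.1]
width: 10.3
gripper_force: 59.2
```

>>> move_arm([
  [0, 0, 0, -0.0015, 0.0015, -0.004, 0.003],
  [0, 0, 0, 0, 0, 0, 0.003],
  [0, 0, 0, 0, 0, 0, 0.003],
])

```text
clock: 21.35
eef_pos: [624.7, -140.4, 31.6]
tool_rot: [-3.141, -0.001, 1.9]
force: [0.3, 0.0, 0.7]
width: 10.8
gripper_force: 59.2
```

>>> move_arm([
  [0, 0, 0, 0, 0, 0, 0.015],
  [0, 0, 0, 0, 0, 0, 0.025],
  [0, 0, 0, 0, 0, 0, 0.03],
  [0, 0, 0, 0, 0, 0, 0.03],
  [0, 0, 0, 0, 0, 0.03, 0.03],
])

```text
clock: 21.85
eef_pos: [621.5, -139.8, 58.0]
tool_rot: [-3.134, -0.005, 1.9]
force: [-0.7, -0.4, -0.7]
width: 29.9
gripper_force: 0.0
```

>>> move_arm([
  [0, 0, 0, 0, 0, 0.045, 0.03],
  [0, 0, 0, 0, 0, 0.045, 0.03],
  [0, 0, 0, 0.01, -0.02, 0.045, 0.03],
  [0, 0, 0, 0.01, -0.02, 0.02, 0.05],
  [0, 0, 0, 0, 0, 0, 0.05],
])

```text
clock: 22.35
eef_pos: [647.5, -185.3, 220.6]
tool_rot: [3.136, 0.007, 1.896]
force: [0.3, -0.9, 0.3]
width: 50.0
gripper_force: 0.0
```

```bash
python3 - <<'E'
from h import *
c,im,d,P=look("wrist",["marker_rest","marker_center","staples_center"],"w8.png")
m=finder.cut_out("wrist","marker_center")[0]; Q=cloud(c,d,m["mask"]); print(m["confidence"],np.percentile(Q[:,2],[5,50,95]))
rep("marker",Q,28,60)
rep("staples",near(P,412,-240,45),14,30)
cv2.imwrite("pics/w8m.png",cv2.resize(im[60:330,130:420],None,fx=2,fy=2))
E
```

```text
t 22.4 tcp [ 645.5 -182.5  217.8] [1.799e+02 1.000e-01 1.087e+02] f [-0.3  0.2 -0.3] w 49.9
marker_rest 0.68 [ 623.8 -140.2   30.7] [249. 108.]
marker_center 0.56 [ 625.7 -144.    32.1] [250. 113.]
staples_center 0.7 [ 407.4 -239.     9.4] [ 19. 131.]
0.9 [36.80251627 40.51164252 44.5592893 ]
marker (28, 60) 2441 ctr 624.3 -140.8 short,long 16 137 yaw 18.6 zmax 46.9
staples (14, 30) 2063 ctr 410.3 -238.2 short,long 34 59 yaw 25.4 zmax 26.3
```

View pics/w8.png

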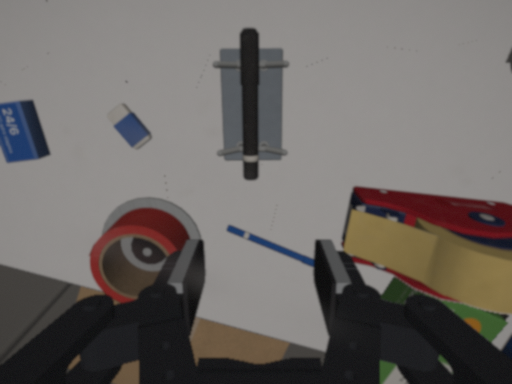

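Marker lies centred on both yokes (250,28 to 250,178). Next, the staples at (410.5,-239).

>>> move_arm([
  [0, 0, 1, -0.039, -0.0095, 0, 0.055],
  [0, 0, 1, -0.039, -0.0095, 0, 0.055],
  [0, 0, 1, -0.039, -0.0095, 0, 0.055],
  [0, 0, 1, -0.039, -0.0095, 0, 0.055],
  [0, 0, 1, -0.039, -0.0095, 0, 0.055],
])

```text
clock: 23.1
eef_pos: [447.4, -226.8, 215.1]
tool_rot: [-3.139, -0.003, 1.99]
force: [-0.1, -1.2, -0.1]
width: 55.2
gripper_force: 0.0
```

>>> move_arm([
  [0, 0, 1.5, -0.039, -0.0095, -0.02, 0.055],
  [0, 0, 0, 0, 0, -0.045, 0.055],
  [0, 0, 0, 0, 0, -0.045, 0.055],
  [0, 0, 0, 0, 0, 0, 0.055],
  [0, 0, 0, 0, 0, 0, 0.055],
])

```text
clock: 23.6
eef_pos: [410.1, -236.3, 105.7]
tool_rot: [-3.139, -0.003, 2.015]
force: [0.1, 0.4, 0.8]
width: 54.8
gripper_force: 0.0
```

```bash
python3 - <<'E'
from h import *
c,im,d,P=look("wrist",["staples_center"],"w9.png")
rep("staples",near(P,411,-240,45),14,30)
E
```

```text
t 23.65 tcp [ 411.3 -237.   107. ] [-180.    -0.   115.4] f [ 0.2 -0.5  0.1] w 55.1
staples_center 0.61 [ 406.4 -240.4   13. ] [252. 194.]
staples (14, 30) 3900 ctr 409.1 -238.5 short,long 34 58 yaw 25.7 zmax 26.3
```

View pics/w9.png

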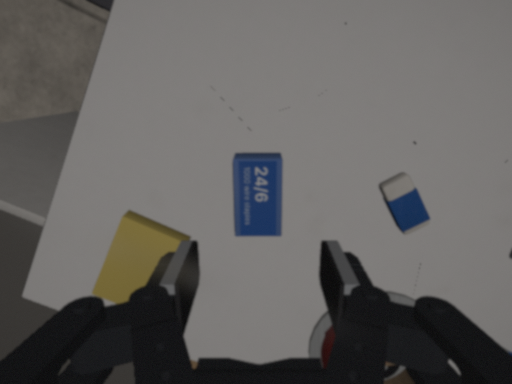

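Blue box at (258,195), aligned with the fingers; the yellow pad at (145,255) clears. Descend.

>>> move_arm([
  [0, 0, 0, -0.0015, -0.0015, -0.04, 0.048],
  [0, 0, 0, 0, 0, -0.035, 0.048],
  [0, 0, 0, 0, 0, -0.018, 0.048],
  [0, 0, 0, 0, 0, 0, 0.048],
  [0, 0, 0, 0, 0, 0, 0.048],
])

```text
clock: 24.2
eef_pos: [410.8, -239.7, 15.1]
tool_rot: [3.14, 0.001, 2.013]
force: [0.3, -0.2, -0.2]
width: 47.9
gripper_force: 0.0
```

>>> move_arm([
  [0, 0, 0, 0, 0, -0.004, 0.048],
  [0, 0, 0, 0, 0, 0, 0.048],
  [0, 0, 0, 0, 0, 0, 0.02],
  [0, 0, 0, 0, 0, 0, 0.02],
  [0, 0, 0, 0, 0, 0, 0.02],
])

```text
clock: 24.7
eef_pos: [410.4, -239.6, 11.2]
tool_rot: [3.141, 0.001, 2.014]
force: [-1.2, -0.1, 10.3]
width: 32.2
gripper_force: 59.3
```

>>> move_arm([
  [0, 0, 0, 0, 0, 0, 0.02],
  [0, 0, 0, 0, 0, 0, 0.02],
])

```text
clock: 24.9
eef_pos: [410.4, -239.6, 11.2]
tool_rot: [3.141, 0.002, 2.014]
force: [-0.6, 0.4, 11.0]
width: 32.4
gripper_force: 59.3
```

>>> move_arm([
  [0, 0, 0, 0, 0, 0.02, 0.02],
  [0, 0, 0, 0, 0, 0.04, 0.02],
  [0, 0, 0, 0, 0, 0.04, 0.02],
  [0, 0, 0, 0.027, 0.0327, 0.03, 0.02],
  [0, 0, 0, 0.027, 0.0327, 0, 0.02],
])

```text
clock: 25.4
eef_pos: [465.0, -176.1, 143.0]
tool_rot: [3.136, 0.004, 2.009]
force: [1.5, -1.1, -0.8]
width: 32.3
gripper_force: 60.5
```

>>> move_arm([
  [0, 0, -1, 0.027, 0.0327, 0, 0.02],
  [0, 0, -1, 0.027, 0.0327, 0, 0.02],
  [0, 0, 0, 0.027, 0.0327, 0, 0.02],
  [0, 0, 0, 0.027, 0.0327, 0, 0.02],
  [0, 0, 0, 0.027, 0.0327, 0, 0.02],
])

```text
clock: 25.9
eef_pos: [598.2, -9.2, 139.2]
tool_rot: [-3.141, -0.002, 1.979]
force: [-0.2, -1.0, -1.0]
width: 32.3
gripper_force: 60.5
```

>>> move_arm([
  [0, 0, 0, 0.027, 0.0327, 0, 0.02],
  [0, 0, 0, 0.028, 0.0327, 0, 0.02],
  [0, 0, 0, 0, 0, 0, 0.02],
  [0, 0, 0, 0, 0, 0, 0.02],
  [0, 0, 0, 0, 0, 0, 0.02],
])

```text
clock: 26.4
eef_pos: [651.5, 52.8, 138.4]
tool_rot: [-3.139, -0.001, 1.978]
force: [-0.3, -0.3, -0.2]
width: 32.1
gripper_force: 60.4
```

```bash
python3 - <<'E'
from h import *
c,im,d,P=look("wrist",["staple_bin","staples_center"],"w10.png")
rep("bin",near(P,655,54,90),16,28)
print(telemetry.read_state()['qpos'].round(2))
E
```

```text
t 26.45 tcp [651.5  52.4 138.5] [-179.9   -0.   113.3] f [ 0.5 -0.6 -1. ] w 32.3
staple_bin 0.64 [655.4  51.3   6.1] [263. 180.]
staples_center 0.56 [649.3  48.7 137. ] [251. 256.]
bin (16, 28) 3543 ctr 655.7 55.5 short,long 108 121 yaw 23.4 zmax 26.7
[ 0.02  0.75 -0.24  1.58  0.22  0.84  0.09]
```

View pics/w10.png

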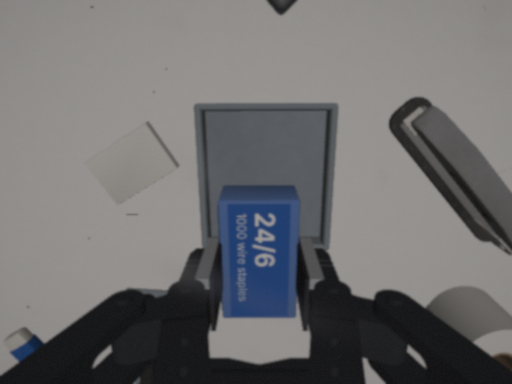

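Box (258,250) held level over the bin (265,175). Lowering.

>>> move_arm([
  [0, 0, 0, 0.004, 0.003, -0.03, 0.02],
  [0, 0, 0, 0, 0, -0.04, 0.02],
  [0, 0, 0, 0, 0, -0.03, 0.02],
  [0, 0, 0, 0, 0, -0.015, 0.02],
  [0, 0, 0, 0, 0, 0, 0.02],
])

```text
clock: 27.05
eef_pos: [654.6, 56.1, 21.3]
tool_rot: [-3.136, -0.002, 1.978]
force: [0.1, 0.3, -0.6]
width: 31.8
gripper_force: 60.5
```

>>> move_arm([
  [0, 0, 0, 0, 0, 0, 0.02],
  [0, 0, 0, 0, 0, 0, 0.02],
])

```text
clock: 27.25
eef_pos: [657.9, 57.2, 25.3]
tool_rot: [3.139, -0.0, 1.978]
force: [0.0, 0.1, -0.0]
width: 32.4
gripper_force: 60.5
```

>>> move_arm([
  [0, 0, 0, -0.002, -0.002, -0.009, 0.02],
  [0, 0, 0, 0, 0, 0, 0.02],
  [0, 0, 0, 0, 0, 0, 0.02],
])

```text
clock: 27.55
eef_pos: [655.8, 55.1, 15.3]
tool_rot: [3.14, -0.0, 1.978]
force: [1.8, -0.5, 3.6]
width: 32.3
gripper_force: 60.9
```

>>> move_arm([
  [0, 0, 0, 0, 0, 0, 0.03],
  [0, 0, 0, 0, 0, 0, 0.045],
  [0, 0, 0, 0, 0, 0, 0.045],
  [0, 0, 0, 0, 0, 0.03, 0.045],
  [0, 0, 0, 0, 0, 0.045, 0.045],
])

```text
clock: 28.05
eef_pos: [650.8, 54.6, 86.5]
tool_rot: [-3.132, -0.004, 1.979]
force: [0.9, -0.0, -0.8]
width: 44.8
gripper_force: 0.0
```

>>> move_arm([
  [0, 0, 0, 0, 0, 0.05, 0.045],
  [0, 0, 0, 0, 0, 0.05, 0.06],
  [0, 0, -2, -0.02, 0.016, 0.04, 0.08],
  [0, 0, -2, -0.032, 0.025, 0.02, 0.08],
  [0, 0, -2, -0.032, 0.025, 0, 0.08],
])

```text
clock: 28.55
eef_pos: [570.9, 121.9, 252.3]
tool_rot: [3.137, -0.001, 1.871]
force: [-1.2, 0.9, -0.3]
width: 80.0
gripper_force: 0.0
```

>>> move_arm([
  [0, 0, -3, -0.032, 0.025, 0, 0.08],
  [0, 0, -3, -0.032, 0.025, 0, 0.08],
  [0, 0, -3, -0.032, 0.025, 0, 0.08],
  [0, 0, -2.5, -0.032, 0.025, 0, 0.08],
  [0, 0, -2, -0.032, 0.03, 0, 0.08],
])

```text
clock: 29.05
eef_pos: [408.4, 250.7, 248.9]
tool_rot: [-3.139, 0.0, 1.635]
force: [0.4, 1.8, -0.1]
width: 79.8
gripper_force: 0.0
```

>>> move_arm([
  [0, 0, 0, 0, 0, 0, 0.08],
  [0, 0, 0, 0, 0, 0, 0.08],
  [0, 0, 0, 0, 0, 0, 0.08],
])

```text
clock: 29.35
eef_pos: [411.0, 249.9, 249.0]
tool_rot: [-3.14, -0.0, 1.637]
force: [1.4, -0.4, -0.1]
width: 80.1
gripper_force: 0.0
```

```bash
python3 - <<'E'
from h import *
c,im,d,P=look("wrist",["scanner_center"],"w11.png")
rep("head",near(P,394,262,90),85,130)
rep("head2",near(P,394,262,90),100,116)
m=finder.cut_out("wrist","scanner_center")
for k in m[:2]:
    Q=cloud(c,d,k["mask"]); print(k["confidence"]); rep("mask head",Q,85,130); rep("mask foot",Q,2,9)
c2,im2,d2,P2=look("scene",[]); S=near(P2,655,55,45); rep("staples scene",S,16,40); print(np.percentile(S[:,2],[5,50,95]))
print(telemetry.read_state()['qpos'].round(2))
E
```

```text
t 29.4 tcp [411.3 249.7 249. ] [-179.9   -0.    93.7] f [-0.5  0.2  0.5] w 80.1
head (85, 130) 4378 ctr 394.3 262.9 short,long 32 101 yaw 3.8 zmax 121.4
head2 (100, 116) 2567 ctr 394.4 262.5 short,long 32 100 yaw 3.8 zmax 116.0
0.92
mask head (85, 130) 4376 ctr 394.3 262.9 short,long 32 101 yaw 3.8 zmax 121.4
mask foot (2, 9) 278 ctr 396.5 236.7 short,long 54 132 yaw 8.0 zmax 9.0
t 29.55 tcp [411.2 250.  249.1] [-179.9   -0.    93.7] f [-0.1 -0.8  0.6] w 80.3
staples scene (16, 40) 185 ctr 654.0 54.4 short,long 40 58 yaw 22.5 zmax 30.6
[ 0.31689769  8.41652559 27.22236125]
[-0.43  0.37 -0.23  1.95  0.11  0.84 -0.66]
```

View pics/w11.png

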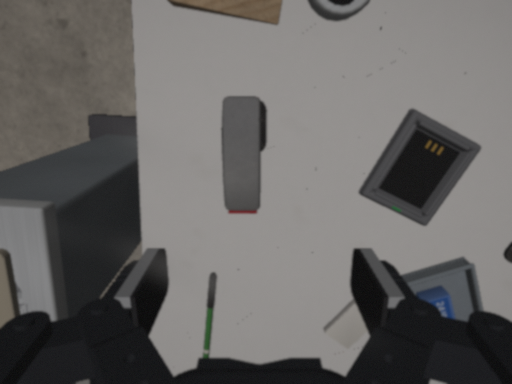

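Grey scanner head at (242,155); yellow one is elsewhere; cradle empty at (420,165); staples lying in the bin at (435,305). Grasp the scanner.

>>> move_arm([
  [0, 0, 0, -0.017, 0.013, 0, 0.08],
  [0, 0, 0, 0, 0, -0.04, 0.08],
  [0, 0, 0, 0, 0, -0.04, 0.08],
  [0, 0, 0, 0, 0, -0.02, 0.08],
  [0, 0, 0, 0, 0, 0, 0.08],
])

```text
clock: 30.05
eef_pos: [392.1, 262.3, 146.8]
tool_rot: [-3.135, 0.002, 1.637]
force: [0.2, 0.1, 0.0]
width: 79.9
gripper_force: 0.0
```

>>> move_arm([
  [0, 0, 0, 0, 0, 0, 0.08],
  [0, 0, 0, 0, 0, 0, 0.08],
])

```text
clock: 30.25
eef_pos: [394.5, 264.5, 150.5]
tool_rot: [3.141, -0.003, 1.638]
force: [-0.6, 0.2, 1.7]
width: 80.0
gripper_force: 0.0
```

>>> move_arm([
  [0, 0, 0, 0, -0.0015, -0.03, 0.08],
  [0, 0, 0, 0, 0, -0.03, 0.08],
  [0, 0, 0, 0, 0, -0.016, 0.08],
  [0, 0, 0, 0, 0, 0, 0.06],
  [0, 0, 0, 0, 0, 0, 0.05],
])

```text
clock: 30.75
eef_pos: [394.2, 263.1, 74.3]
tool_rot: [3.141, -0.002, 1.638]
force: [-0.7, 0.7, 0.1]
width: 53.1
gripper_force: 0.0
```

>>> move_arm([
  [0, 0, 0, 0, 0, 0, 0.04],
  [0, 0, 0, 0, 0, 0, 0.034],
  [0, 0, 0, 0, 0, 0, 0.02],
  [0, 0, 0, 0, 0, 0, 0.02],
  [0, 0, 0, 0, 0, 0, 0.02],
])

```text
clock: 31.25
eef_pos: [394.3, 263.1, 74.5]
tool_rot: [3.14, -0.002, 1.638]
force: [1.1, -1.0, 6.7]
width: 31.7
gripper_force: 59.2
```

>>> move_arm([
  [0, 0, 0, 0, 0, 0, 0.02],
  [0, 0, 0, 0, 0, 0, 0.02],
  [0, 0, 0, 0, 0, 0, 0.02],
])

```text
clock: 31.55
eef_pos: [394.3, 263.1, 74.5]
tool_rot: [3.14, -0.002, 1.638]
force: [-0.5, -0.2, 6.9]
width: 31.2
gripper_force: 59.2
```

>>> move_arm([
  [0, 0, 0, 0, 0, 0.01, 0.02],
  [0, 0, 0, 0, 0, 0.025, 0.02],
  [0, 0, 0, 0, 0, 0.03, 0.02],
  [0, 0, 0, 0, 0, 0.02, 0.02],
  [0, 0, 0, 0, 0, 0.005, 0.02],
])

```text
clock: 32.05
eef_pos: [394.4, 263.3, 165.8]
tool_rot: [3.139, -0.004, 1.638]
force: [0.2, -0.3, -1.5]
width: 31.4
gripper_force: 59.8
```

>>> move_arm([
  [0, 0, -1.8, 0.012, -0.002, 0, 0.02],
  [0, 0, -3, 0.02, -0.0035, 0, 0.02],
  [0, 0, -3, 0.024, -0.0043, 0, 0.02],
  [0, 0, -3, 0.024, -0.0043, 0, 0.02],
  [0, 0, -3, 0.024, -0.0043, 0, 0.02],
])

```text
clock: 32.55
eef_pos: [498.4, 242.9, 161.7]
tool_rot: [-3.139, 0.001, 1.393]
force: [1.0, 0.2, -0.9]
width: 31.4
gripper_force: 59.7
```

>>> move_arm([
  [0, 0, -3, 0.024, -0.0043, 0, 0.02],
  [0, 0, -3, 0.024, -0.0043, 0, 0.02],
  [0, 0, -3, 0.02, -0.0035, 0, 0.02],
  [0, 0, -3, 0.014, -0.002, 0, 0.02],
  [0, 0, -1, 0.01, -0.002, 0, 0.02],
])

```text
clock: 33.05
eef_pos: [590.3, 226.7, 161.3]
tool_rot: [-3.14, 0.001, 1.167]
force: [-0.4, 0.2, -2.1]
width: 31.2
gripper_force: 59.7
```

>>> move_arm([
  [0, 0, 0, 0, 0, 0, 0.02],
  [0, 0, 0, 0, 0, 0, 0.02],
])

```text
clock: 33.25
eef_pos: [588.5, 227.9, 162.3]
tool_rot: [-3.139, 0.0, 1.171]
force: [-0.9, 1.0, -1.5]
width: 31.3
gripper_force: 59.7
```

```bash
python3 - <<'E'
from h import *
c,im,d,P=look("wrist",["scanner_center","cradle_recess"],"w12.png")
rep("head",near(P,590,228,80),150,230)
rep("head z>165",near(P,590,228,80),165,230)
rep("cradle",near(P,595,240,80),11,20)
c2,im2,d2,P2=look("side",["scanner_center"],"s12.png")
E
```

```text
t 33.3 tcp [588.2 228.2 162.6] [-179.8   -0.    67.1] f [-0.2  0.2 -1.4] w 31.4
head (150, 230) 34957 ctr 589.9 230.6 short,long 87 90 yaw 23.8 zmax 230.0
head z>165 (165, 230) 34957 ctr 589.9 230.6 short,long 87 90 yaw 23.8 zmax 230.0
cradle (11, 20) 4440 ctr 596.3 241.1 short,long 93 108 yaw -23.3 zmax 19.6
t 33.45 tcp [588.6 228.4 163.3] [-1.799e+02 -1.000e-01  6.710e+01] f [ 1.1 -0.1 -2.6] w 31.8
scanner_center 0.79 [377.1 541.8  56.5] [216. 265.]
scanner_center 0.66 [590.9 238.2 144.7] [221. 186.]
```

View pics/w12.png

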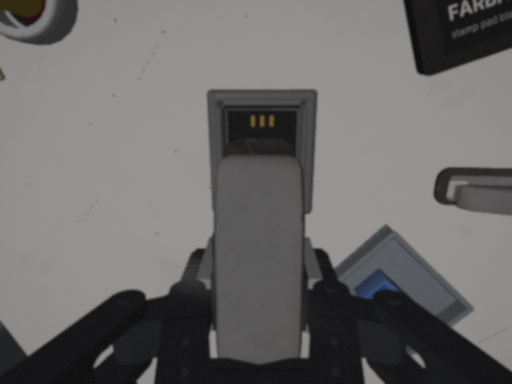

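Scanner upright over the cradle, aligned (held head at (260,255), recess at (262,150)). Lowering.

>>> move_arm([
  [0, 0, 0, 0.002, 0, -0.015, 0.02],
  [0, 0, 0, 0, 0, -0.025, 0.02],
  [0, 0, 0, 0, 0, -0.015, 0.02],
  [0, 0, 0, 0, 0, 0, 0.02],
  [0, 0, 0, 0, 0, 0, 0.02],
])

```text
clock: 34.0
eef_pos: [591.2, 228.0, 107.9]
tool_rot: [-3.14, -0.001, 1.17]
force: [0.3, 0.1, -1.4]
width: 31.5
gripper_force: 59.7
```

>>> move_arm([
  [0, 0, 0, 0, 0, 0, 0.02],
  [0, 0, 0, 0, 0, 0, 0.02],
])

```text
clock: 34.2
eef_pos: [592.1, 228.4, 109.3]
tool_rot: [3.141, -0.003, 1.17]
force: [-0.4, -0.2, -1.9]
width: 31.4
gripper_force: 59.7
```

>>> move_arm([
  [0, 0, 0, -0.001, 0, -0.008, 0.02],
  [0, 0, 0, 0, 0, -0.009, 0.02],
  [0, 0, 0, 0, 0, -0.006, 0.02],
  [0, 0, 0, 0, 0, 0, 0.02],
  [0, 0, 0, 0, 0, 0, 0.02],
])

```text
clock: 34.7
eef_pos: [590.2, 228.0, 84.9]
tool_rot: [-3.14, -0.001, 1.17]
force: [-0.1, 0.2, -0.7]
width: 31.2
gripper_force: 59.7
```

>>> move_arm([
  [0, 0, 0, 0, 0, -0.002, 0.02],
  [0, 0, 0, 0, 0, 0, 0.02],
  [0, 0, 0, 0, 0, 0, 0.02],
])

```text
clock: 35.0
eef_pos: [590.5, 228.1, 83.4]
tool_rot: [-3.141, -0.001, 1.17]
force: [-0.7, 0.1, -1.6]
width: 31.2
gripper_force: 59.7
```

>>> move_arm([
  [0, 0, 0, 0, 0, -0.0015, 0.02],
  [0, 0, 0, 0, 0, 0, 0.02],
  [0, 0, 0, 0, 0, 0, 0.02],
])

```text
clock: 35.3
eef_pos: [590.8, 228.1, 82.6]
tool_rot: [-3.141, -0.002, 1.17]
force: [-2.4, -1.1, 6.0]
width: 31.3
gripper_force: 60.7
```

Contact at the expected height (82.5), so the foot is on the recess floor. Release.

>>> move_arm([
  [0, 0, 0, 0, 0, 0, 0.036],
  [0, 0, 0, 0, 0, 0, 0.05],
  [0, 0, 0, 0, 0, 0, 0.07],
  [0, 0, 0, 0, 0, 0, 0.08],
  [0, 0, 0, 0, 0, 0, 0.08],
])

```text
clock: 35.8
eef_pos: [590.3, 228.1, 81.6]
tool_rot: [-3.14, -0.001, 1.17]
force: [0.9, 0.1, 0.2]
width: 80.0
gripper_force: 0.0
```

>>> move_arm([
  [0, 0, 0, 0, 0, 0.02, 0.08],
  [0, 0, 0, 0, 0, 0.04, 0.08],
  [0, 0, 0, 0, 0, 0.045, 0.08],
  [0, 0, 0, 0, 0, 0.045, 0.08],
  [0, 0, 0, 0, 0, 0.03, 0.08],
])

```text
clock: 36.3
eef_pos: [591.4, 228.5, 265.4]
tool_rot: [3.14, -0.004, 1.17]
force: [0.5, -1.1, 0.5]
width: 79.9
gripper_force: 0.0
```

>>> move_arm([
  [0, 0, 0, -0.01, -0.03, 0, 0.08],
  [0, 0, 0, -0.01, -0.03, 0, 0.08],
  [0, 0, 0, -0.01, -0.03, 0, 0.08],
  [0, 0, 0, 0, 0, 0, 0.08],
  [0, 0, 0, 0, 0, 0, 0.08],
])

```text
clock: 36.8
eef_pos: [560.4, 137.6, 262.0]
tool_rot: [-3.141, -0.002, 1.169]
force: [0.2, 0.4, 0.8]
width: 80.1
gripper_force: 0.0
```

```bash
python3 - <<'E'
from h import *
c,im,d,P=look("wrist",["scanner_center"])
m=finder.cut_out("wrist","scanner_center")[0]; rep("head",cloud(c,d,m["mask"]),90,140)
for cam in("scene","side"):
    c,im,d,P=look(cam,["scanner_center","glue_center","tape_center","marker_center","staples_center"])
    rep("scanner",near(P,592,230,65),90,140); rep("glue",near(P,478,423,45),40,110); rep("tape",near(P,564,-327,60),47,65); rep("marker",near(P,625,-141,80),30,60); rep("staples",near(P,656,55,40),15,40)
E
```

```text
t 36.85 tcp [560.6 138.9 262. ] [-1.799e+02 -1.000e-01  6.710e+01] f [-0.8 -0.   0.1] w 80.1
head (90, 140) 4845 ctr 589.2 224.0 short,long 32 92 yaw -23.2 zmax 129.6
t 37.0 tcp [560.5 139.6 261.7] [-1.799e+02 -1.000e-01  6.720e+01] f [ 0.2  0.4 -0.8] w 79.9
scanner_center 0.94 [373.1 542.2  55.3] [154. 132.]
scanner_center 0.59 [596.4 239.6  59.8] [253. 156.]
glue_center 0.48 [475.7 418.5  44.7] [196. 143.]
tape_center 0.97 [ 562.3 -328.4   28.3] [357. 295.]
marker_center 0.52 [ 624.5 -146.    29.8] [332. 238.]
staples_center 0.52 [657.4  54.4  15.6] [300. 193.]
scanner (90, 140) 229 ctr 589.3 222.4 short,long 33 97 yaw -23.5 zmax 128.3
glue (40, 110) 108 ctr 475.2 419.5 short,long 26 29 yaw -60.2 zmax 93.0
tape (47, 65) 480 ctr 563.5 -328.0 short,long 94 94 yaw 47.7 zmax 58.4
marker (30, 60) 272 ctr 626.1 -141.6 short,long 66 137 yaw 16.9 zmax 46.0
staples (15, 40) 189 ctr 654.8 54.7 short,long 41 59 yaw 23.2 zmax 31.4
t 37.3 tcp [560.4 138.4 261.7] [-1.799e+02 -1.000e-01  6.710e+01] f [ 0.7 -0.8 -0. ] w 80.2
scanner_center 0.84 [592.8 238.1  63.8] [221. 205.]
scanner_center 0.42 [ 562.6 -325.5   28.9] [301. 165.]
glue_center 0.51 [477.7 414.2  48.3] [216. 239.]
tape_center 0.68 [ 563.  -325.3   28.3] [301. 165.]
marker_center 0.47 [ 623.8 -138.8   36.3] [269. 174.]
staples_center 0.5 [654.4  59.8  14.1] [236. 195.]
scanner (90, 140) 257 ctr 590.1 232.8 short,long 43 107 yaw -21.7 zmax 126.0
glue (40, 110) 119 ctr 476.5 426.7 short,long 29 29 yaw -27.8 zmax 90.6
tape (47, 65) 93 ctr 560.8 -318.4 short,long 89 95 yaw 60.9 zmax 57.8
marker (30, 60) 66 ctr 622.9 -131.5 short,long 65 135 yaw 20.2 zmax 46.0
staples (15, 40) 48 ctr 651.0 57.6 short,long 29 61 yaw 28.2 zmax 27.2
```

```bash
python3 -c "
from cell import ctrl; print(ctrl.finish_job())"
```

```text
the job is handed in; nothing more can be done
None
```

I handed the job in after about 37 s of the 144 s. All five things are in their holders, released and at rest, and the final camera check found each one where it should be.

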